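Stand up the fallen deodorant can, spray along the arrow

ROBOT

A 7-joint arm with a two-finger parallel gripper is mounted at the origin on the work surface. World frame = base frame: x ahead of the robot, y to its left, z up, the work surface at z = 0. Lengths are in m, angles in rad, forces in N, time in s.
With the tool pointing down it reaches from about 0.425 to 0.875 m from the base axis. Payload 4.7 kg.
Tool frame: the origin (TCP) lies between the finger pads; the fingertips stand 14 mm ahead of it and the grasp point (between the pads) lies 5 mm behind it; z points along the fingers, y is the line along which they close (so a half turn about z gives the same grasp; the last joint's range is limited). The gripper opens to 87 mm and grips with 3 to 60 N. Pads are 19 mm wide; open, the fingers measure 117 mm over their backs; the gripper's body (75 mm by 190 mm) begins 51 mm behind the grasp point.
Start: joints at [-1.303, 0.321, -0.07, 1.45, 0.023, 1.371, -0.057], TCP at [0.163, 0.629, 0.237] pointing down, gripper open.
Joint ranges: [-2.86, 2.86], [-0.3, 2.09], [-1.38, 1.24], [0.06, 2.45], [-1.56, 4.7], [0.09, 2.05], [-2.69, 2.69]. Speed limits (rad/s): [2.57, 2.57, 3.14, 3.14, 3.14, 3.14, 3.14].

INTERFACE

Orientations are given as a rotation vector (axis times angle).
In Python, from bench import get_state, get_image, camera_params, close_job gives the robot as it stands. The module is installed in compiled form; this text tells all that it offers.
- The arm moves only by the tool arm_command, never from a script. Its argument "motion" is a list of rows, each a list of 5 numbers: the finger opening in mm, from 0 to 87, then the shift along the tool's x, y, z in mm, then the turn about the tool's z in degrees. In form: [[gripper, x, y, z, spin], ...]. A call has 1 to 5 rows; each row is the pose to reach, as a shift and turn from the pose commanded when the call began, along the tool's axes at that moment; what a row does not reach only later rows make up. A row lasts 1/12 s, in which the tool goes at most 41.7 mm and 7.16 degrees, less where a joint would pass 70% of its speed; a pose out of reach is approached as far as the arm can. A call with a gripper value outside its range is refused whole. The fingers move at their own pace and stop on an object; "newtons" is the grip in N (left out, the last holds). Time passes only in rows, so rows that repeat a pose let the fingers close. It gives the time, the measured TCP pose, the force, the opening and the grip force at its end, in the units of the state.
- get_state(): the state, without advancing time (a new reading comes with each control period).
- get_image(name): name is "scene" or "top"; returns (picture, depth): 420x560x3 uint8, red, green, blue; 420x560 float32, m along the optical axis (not along the pixel's ray), 0 where there is no reading.
- camera_params(name): a dict with "intrinsics" (3x3 intrinsics, pixels), "D" ([k1, k2, p1, p2, k3] as OpenCV has them; the pictures are not rectified), "extrinsics" (4x4, takes a point from camera to world coordinates). Camera axes: x right, y down, z forward; pixel columns grow to the right and rows downward; lengths in m; the calibration is good to about 2 mm. A picture is of the moment at which its call begins. camera_params takes no time and is no camera call.
- close_job(): hands the job in; it is judged then, once.
The state is a dict: "time": time; "joint_positions": joint angles; "qd": joint speeds; "joint_torque": joint torques, N m; "position": TCP position; "tool_rot": TCP orientation; "ft_force": force on the tool from outside, world axes, zero at the start; "torque": the same for the moment, N m; "grip_width": opening from 0.0 (shut) to 1.0 (fully open); "grip_force": force on a finger pad.
Only numpy, scipy, OpenCV 4.12 (cv2) and the standard library are available. Lean on these libraries where they do the work, as an engineer would, in place of code of your own. Each camera call takes 0.05 s, during which the arm holds its last target. There are 200 camera calls.

TASK

The red deodorant can has fallen over: stand it upright on the bare grey top of the chest and let go of it. Then take it again and set it gently, without dropping it, upright in the round white tray on the pegboard, with its black nozzle pointing the same way as the tray's yellow arrow, so that it sprays into the room, and let go. Leave the bowl, keyring, bottle opener and sunglasses case where they are.

Things in the scene. Friction and masses are not known exactly. Their poses are not given: they have to be found in the camera images.
- can: Red spray deodorant can, 0.1 to 0.2 kg, rigid. Origin at the centre of its flat bottom; own z runs along its axis from bottom to top, own x from the axis towards the nozzle side. Straight red body of diameter 46 mm up to 114 mm from the bottom, then a shoulder and a white spray head of diameter 29 mm up to 140 mm. A white stripe 12 mm wide runs down the nozzle side
- can_mid (a point): Point on the can's axis half-way up, 70 mm from its bottom; axes as the can's. The can starts lying on its side on the chest top (axis level, 23 mm up), nozzle upwards, its top end roughly towards the robot; it can roll
- can_nozzle (a point): Tip of the black nozzle (9 mm wide, 8 mm high) on the white spray head: 132 mm above the can's bottom and 20.5 mm from the axis towards the can's own x
- tray_floor (a point): Centre of the inner floor of the fixed round white tray clipped on the pegboard. Inner diameter 66 mm, outer 74 mm, rim 8 mm above this floor; the floor is 16 mm above the chest top. Own x (level) is the direction in which the tray's flat yellow arrow points, own z is up. The arrow lies outside the rim, on the pegboard, from the rim outwards, about 45 mm long
- panel: Blue metal pegboard panel lying flat and fixed on the chest, 280 mm (own x) by 460 mm (own y), 12 mm thick, with black holes and four steel hooks standing 46 mm above it. Origin at the centre of its underside
- bowl: Loose white ceramic bowl, rim diameter 120 mm, 50 mm high, on the chest top; origin at the centre of its underside. Leave alone
- keyring: Loose steel ring of diameter 36 mm with a brass key, lying on the pegboard around a hook; origin at the ring's centre. Leave alone
- opener: Loose steel bottle opener, 130 mm long, 6 mm thick, lying on the pegboard with one eye around a hook; origin at the centre of that eye. Leave alone
- glasses_case: Loose black sunglasses case, 150 x 62 x 38 mm, lying on the pegboard between two hooks; origin at the centre of its underside. Leave alone
Things that resemble listed ones, but are neither listed nor needed, are in the scene too. Of the things that look like the can, take the one that is nearest to the robot's base at the start.

How it is judged:
On the way:
1. the can stands upright on the bare chest top, let go (angle between can's own z axis and vertical below 0.1 rad and height (world z) of can below 0.006 m and height (world z) of can_nozzle above 0.12 m and contact force between the fingers and can below 0.05 N), for 0.2 s.
At the end, for the whole second after the job is handed in: The can stands upright (within 4 degrees) on the tray's floor inside the rim, released, its nozzle pointing within 12 degrees of the yellow arrow's direction (angle between can's own z axis and vertical below 0.07 rad and height (world z) of can_nozzle above 0.13 m and horizontal distance between can and tray_floor below 0.014 m and z of can in the frame of tray_floor below 0.004 m and angle between the x axis of can and the x axis of tray_floor, either way round below 0.21 rad and x of can_nozzle in the frame of tray_floor above 0 m and contact force between the fingers and can below 0.05 N); the robot touches nothing.
It fails at once if the can is let go more than about 30 mm above the surface (dropped) (height (world z) of can above 0.05 m and contact force between the fingers and can below 0.05 N).
It fails at once if the bowl is moved by more than 20 mm (distance of bowl from where it was at the start of the episode above 0.02 m).
It fails at once if the keyring is moved by more than 20 mm (distance of keyring from where it was at the start of the episode above 0.02 m).
It fails at once if the bottle opener is moved by more than 20 mm (distance of opener from where it was at the start of the episode above 0.02 m).
It fails at once if the sunglasses case is moved by more than 20 mm (distance of glasses_case from where it was at the start of the episode above 0.02 m).
It also fails if it takes over 58 s, if anything falls off the work surface, if the arm or the gripper's body presses on something with over 40 N, if the wrist force passes 120 N, or if a joint passes its speed limit or range.

## Working session

There is one attempt and no reset: what is moved stays moved. The work goes in short steps, Python scripts to look and compute and a tool call to move; the robot and the scene stay as the last step left them, time stands still between calls to the robot, and variables do not carry over. Pictures are saved under pics/ and viewed, at most 10 in all, crops included, and the job is handed in when it is done.

Besides the shell and the picture viewer there is one more tool, called after "Emit:" as name(argument=value, ...) on one line, values as JSON. arm_command: Moves the arm, as the interface text tells. Its arguments: {"type":"object","properties":{"motion":{"type":"array"},"newtons":{"type":"number"}},"required":["motion"]}

```bash
mkdir -p pics; cat > h.py <<'E'
import numpy as np, cv2
from bench import *
from scipy.spatial.transform import Rotation as R
def grab(n,f=None):
    im,d=get_image(n)
    if f: cv2.imwrite('pics/'+f+'.png',im[:,:,::-1])
    return im,d
def pts(n,uv,z=None,d=None):
    c=camera_params(n);K=np.array(c["intrinsics"],float);D=np.array(c["D"],float);T=np.array(c["extrinsics"])
    uv=np.array(uv,float).reshape(-1,1,2)
    r=cv2.undistortPoints(uv,K,D).reshape(-1,2);r=np.c_[r,np.ones(len(r))]
    if d is not None: return (r*np.array(d).reshape(-1,1))@T[:3,:3].T+T[:3,3]
    w=r@T[:3,:3].T;s=(z-T[2,3])/w[:,2]
    return T[:3,3]+w*s[:,None]
E
python3 - <<'E'
from h import *
a,d=grab('top','top0');b,e=grab('scene','scene0')
np.savez('s0',a=a,d=d,b=b,e=e)
s=get_state();print(s);print(R.from_rotvec(s['tool_rot']).as_matrix().round(3))
for n in('top','scene'):print(camera_params(n))
E
```

```text
{'time': 0.1, 'joint_positions': array([-1.30290494,  0.32172459, -0.07010872,  1.45155258,  0.02261017,
        1.37079804, -0.0568919 ]), 'qd': array([ 0.00034984, -0.00057452,  0.00233034, -0.00219886,  0.00042128,
        0.00037035,  0.00022182]), 'joint_torque': array([ 2.75221475e-05, -4.92570412e+01, -4.05616164e-01, -3.13398921e+01,
       -6.42000418e-02,  3.93367920e-02,  6.30816180e-05]), 'position': array([0.16311561, 0.6287137 , 0.23558703]), 'tool_rot': array([-3.9747571e-01, -3.1162257e+00,  2.6562464e-03]), 'ft_force': array([-0.00093604, -0.57125775, -0.2227154 ]), 'torque': array([-0.0053319 ,  0.00487925,  0.0005622 ]), 'grip_force': 0.0, 'grip_width': 1.0028896247404162}
[[-0.968  0.251 -0.   ]
 [ 0.251  0.968 -0.002]
 [-0.    -0.002 -1.   ]]
{'intrinsics': array([[384.37228038,   0.        , 278.08227359],
       [  0.        , 384.37228038, 206.37558087],
       [  0.        ,   0.        ,   1.        ]]), 'D': array([0.01722404, 0.        , 0.        , 0.        , 0.        ]), 'extrinsics': array([[ 0.00437176, -0.98627748,  0.16503824,  0.43507809],
       [-0.99987843, -0.00184111,  0.01548362, -0.05786451],
       [-0.0149673 , -0.16508587, -0.98616562,  1.13753153],
       [ 0.        ,  0.        ,  0.        ,  1.        ]])}
{'intrinsics': array([[502.6060209 ,   0.        , 269.22687585],
       [  0.        , 502.6060209 , 206.73854258],
       [  0.        ,   0.        ,   1.        ]]), 'D': array([-0.06724826,  0.        ,  0.        ,  0.        ,  0.        ]), 'extrinsics': array([[-0.70047685,  0.42957671, -0.56990879,  1.35052781],
       [ 0.71352523,  0.40517804, -0.5715877 ,  0.71383673],
       [-0.01462623, -0.80702825, -0.59033166,  0.84417425],
       [ 0.        ,  0.        ,  0.        ,  1.        ]])}
```

View pics/top0.png

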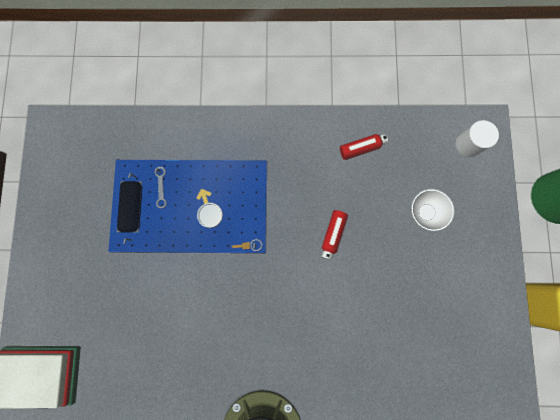

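View pics/scene0.png

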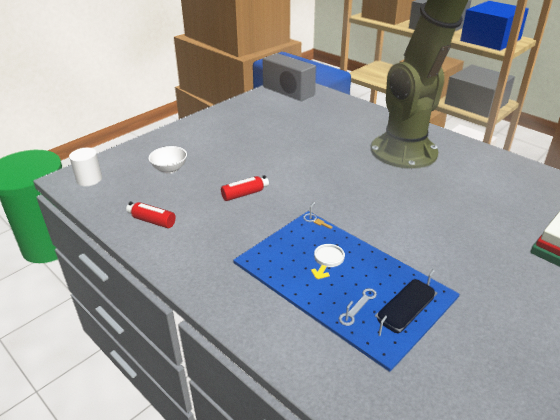

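```bash
python3 - <<'E'
from h import *
S=np.load('s0.npz');s=get_state()
for n in('top','scene'):
    c=camera_params(n);T=np.linalg.inv(c['extrinsics'])
    P=np.array([[0,0,0],[0,0,.3],s['position'],s['position']+[0,0,.2]])
    print(n,cv2.projectPoints(P,cv2.Rodrigues(T[:3,:3])[0],T[:3,3],c['intrinsics'],c['D'])[0].reshape(-1,2).round())
def blobs(n,m,z,lab,amin=15):
    k,l,st,ce=cv2.connectedComponentsWithStats(m.astype(np.uint8))
    for i in range(1,k):
        if st[i,4]>=amin:print(n,lab,st[i],ce[i].round(1),pts(n,ce[i],z).round(4))
for n,im,dp in(('top',S['a'],S['d']),('scene',S['b'],S['e'])):
    h=cv2.cvtColor(im,cv2.COLOR_RGB2HSV);H,Sa,V=[h[...,i].astype(int) for i in range(3)]
    red=((H<8)|(H>172))&(Sa>170)&(V>90)
    blobs(n,red,.023,'red',60)
    blobs(n,(H>20)&(H<32)&(Sa>150)&(V>170),.012,'yel')
    blobs(n,(H>105)&(H<125)&(Sa>150),.012,'blue',300)
    w=(Sa<40)&(V>195)
    blobs(n,w&(np.arange(420)[:,None]>110),.024,'white',20)
E
```

```text
top [[ 262.  433.]
 [ 254.  498.]
 [ -29.  396.]
 [-127.  435.]]
scene [[403. 151.]
 [417.  64.]
 [618. 183.]
 [654. 100.]]
top red [340 135  42  24 365] [360.  146.8] [[ 0.8036 -0.2856  0.023 ]]
top red [322 211  25  42 400] [333.7 231.1] [[ 0.5491 -0.2021  0.023 ]]
top red [ 16 351  55  54 180] [ 54.6 363.7] [[0.1814 0.5728 0.023 ]]
top yel [556 288   4  34  77] [558.2 301.7] [[ 0.3548 -0.8242  0.012 ]]
top blue [  109   160   157    93 11276] [192.5 206.4] [[0.6227 0.2145 0.012 ]]
top white [469 120  30  28 625] [483.7 133.7] [[ 0.8429 -0.6546  0.024 ]]
top white [350 139  26  11  94] [362.1 144. ] [[ 0.8119 -0.292   0.024 ]]
top white [419 189  35  41 870] [436.7 209.2] [[ 0.6138 -0.5015  0.024 ]]
top white [413 190  12  13  21] [418.2 194.9] [[ 0.6563 -0.4508  0.024 ]]
top white [522 194  11  15  64] [527.5 203.3] [[ 0.6317 -0.7618  0.024 ]]
top white [200 203  22  24 405] [210.4 215.1] [[0.5952 0.1582 0.024 ]]
top white [412 204  24  27  43] [420.  220.8] [[ 0.5799 -0.4518  0.024 ]]
top white [330 218  12  27 109] [335.4 231. ] [[ 0.5494 -0.207   0.024 ]]
top white [322 251   8
[... 1554 characters left out ...]
.2] [[ 1.2111 -0.0563  0.024 ]]
scene white [126 204   8   7  32] [129.  207.2] [[ 0.8292 -0.3642  0.024 ]]
scene white [139 204  25   9  77] [151.4 207.7] [[ 0.787  -0.3157  0.024 ]]
scene white [545 212  15  26 218] [554.2 226.5] [[0.1045 0.5301 0.024 ]]
scene white [315 244  30  23 499] [329.3 254.7] [[0.5996 0.1655 0.024 ]]
scene white [ 84 256  23  22  81] [ 95.1 267.6] [[ 1.0236 -0.2116  0.024 ]]
scene white [349 295  27  20 134] [359.1 304.2] [[0.6815 0.3155 0.024 ]]
scene white [173 311  23 108 247] [182.8 355.4] [[1.0332 0.1451 0.024 ]]
scene white [105 314  18  18  58] [113.  322.5] [[ 1.0856 -0.0298  0.024 ]]
scene white [112 351  24  25  78] [123.3 363.3] [[1.1276 0.0763 0.024 ]]
```

```bash
cat > meas.py <<'E'
from h import *
def hsv(im):
    h=cv2.cvtColor(im,cv2.COLOR_RGB2HSV);return [h[...,i].astype(int) for i in range(3)]
def tray(n,im,roi):
    x0,y0,x1,y1=roi;H,S,V=hsv(im);box=np.zeros(H.shape,bool);box[y0:y1,x0:x1]=1
    m=((S<70)&(V>120)&box).astype(np.uint8)
    c=max(cv2.findContours(m,cv2.RETR_EXTERNAL,cv2.CHAIN_APPROX_NONE)[0],key=cv2.contourArea)
    e=cv2.fitEllipse(cv2.convexHull(c));P=pts(n,c.reshape(-1,2),.022)
    cc,r=cv2.minEnclosingCircle((P[:,:2]*1000).astype(np.float32))
    y=(H>14)&(H<34)&(S>110)&(V>130)&box;v,u=np.nonzero(y)
    A=pts(n,np.c_[u,v],.0125)[:,:2];a=A.mean(0);w=np.linalg.svd(A-a)[2][0]
    t=pts(n,e[0],.022)[0,:2];k=a-t
    if w@k<0:w=-w
    print(n,'tray ell',t.round(4),'circ',np.round(cc,1),round(r,1),'arrow n',len(u),a.round(4),'dir pca',np.degrees(np.arctan2(w[1],w[0])).round(1),'radial',np.degrees(np.arctan2(k[1],k[0])).round(1),np.linalg.norm(k).round(3))
E
python3 - <<'E'
from meas import *
S=np.load('s0.npz')
tray('top',S['a'],(190,182,230,232));tray('scene',S['b'],(305,238,350,285))
for n,im,dp,roi in(('top',S['a'],S['d'],(315,205,352,262)),('scene',S['b'],S['e'],(218,172,272,203))):
    H,Sa,V=hsv(im);x0,y0,x1,y1=roi;box=np.zeros(H.shape,bool);box[y0:y1,x0:x1]=1
    red=((H<8)|(H>172))&(Sa>150)&(V>60)&box
    c=max(cv2.findContours(red.astype(np.uint8),0,1)[0],key=cv2.contourArea)
    m=cv2.drawContours(np.zeros(H.shape,np.uint8),[cv2.convexHull(c)],-1,1,-1)
    v,u=np.nonzero(m);P=pts(n,np.c_[u,v],d=dp[v,u]);Q=P[(P[:,2]>.01)]
    a=Q.mean(0);w=np.linalg.svd(Q[:,:2]-a[:2])[2][0];w*=-np.sign(w[0])
    F=pts(n,np.c_[u,v],.023);f=F.mean(0);
    p=(Q[:,:2]-a[:2])@w
    head=(Sa<60)&(V>150)&box&(m==0);v,u=np.nonzero(head)
    Hd=pts(n,np.c_[u,v],d=dp[v,u]);Hd=Hd[Hd[:,2]>.02]
    print(n,'depth mean',a.round(4),'dir',np.degrees(np.arctan2(w[1],w[0])).round(1),'ext',p.min().round(4),p.max().round(4),'plane mean',f.round(4),'head',Hd.mean(0).round(4),len(Hd), 'ztop',Q[:,2].max().round(4))
s=get_state()
E
```

```text
top tray ell [0.5974 0.1615] circ [598.9 161.4] 39.0 arrow n 82 [0.6573 0.1833] dir pca 19.2 radial 19.9 0.064
scene tray ell [0.599  0.1641] circ [598.7 165.8] 43.7 arrow n 129 [0.6535 0.1811] dir pca 24.8 radial 17.3 0.057
top depth mean [ 0.5468 -0.2012  0.045 ] dir 159.3 ext -0.0622 0.1551 plane mean [ 0.5492 -0.2036  0.023 ] head [ 0.4817 -0.1779  0.0333] 43 ztop 1.1375
scene depth mean [ 0.5662 -0.1838  0.0428] dir -132.7 ext -1.1916 0.0528 plane mean [ 0.5472 -0.2051  0.023 ] head [ 0.509  -0.1614  0.0497] 54 ztop 0.8442
```

Emit:
arm_command(motion=[[87,-20,-14,0,0],[87,-50,-36,0,0],[87,-80,-57,0,0],[87,-107,-76,0,0],[87,-134,-96,0,0]], newtons=8)

```text
time: 0.52
position: [0.2698, 0.5009, 0.236]
tool_rot: [-0.398, -3.116, 0.001]
ft_force: [-0.2, 0.7, 0.7]
grip_width: 1.0
grip_force: 0.0
```

Emit:
arm_command(motion=[[87,-27,-19,0,0],[87,-54,-38,0,0],[87,-80,-57,0,0],[87,-107,-76,0,0],[87,-134,-96,0,0]])

```text
time: 0.93
position: [0.375, 0.3746, 0.2362]
tool_rot: [-0.397, -3.116, 0.0]
ft_force: [-0.5, 0.6, 0.5]
grip_width: 1.002
grip_force: 0.0
```

Emit:
arm_command(motion=[[87,-27,-19,0,0],[87,-54,-38,0,0],[87,-80,-57,0,0],[87,-107,-76,0,0],[87,-134,-96,0,0]])

```text
time: 1.35
position: [0.4806, 0.2482, 0.2363]
tool_rot: [-0.397, -3.116, -0.0]
ft_force: [0.3, 1.0, -0.4]
grip_width: 1.0
grip_force: 0.0
```

Emit:
arm_command(motion=[[87,-9,-28,0,0],[87,-18,-56,0,0],[87,-27,-83,0,0],[87,-36,-111,0,0],[87,-46,-139,0,0]])

```text
time: 1.77
position: [0.4892, 0.102, 0.2362]
tool_rot: [-0.397, -3.116, 0.0]
ft_force: [0.6, 0.7, 0.5]
grip_width: 1.001
grip_force: 0.0
```

Emit:
arm_command(motion=[[87,-9,-28,0,0],[87,-18,-56,0,0],[87,-27,-83,0,0],[87,-36,-111,0,0],[87,-46,-139,0,0]])

```text
time: 2.18
position: [0.4988, -0.044, 0.2363]
tool_rot: [-0.397, -3.116, -0.001]
ft_force: [1.4, 0.0, 0.6]
grip_width: 0.999
grip_force: 0.0
```

Emit:
arm_command(motion=[[87,-9,-28,15,1],[87,-18,-56,30,2],[87,-27,-85,50,4],[87,-36,-115,70,6],[87,-46,-139,80,6]])

```text
time: 2.6
position: [0.5068, -0.1908, 0.1542]
tool_rot: [-0.564, -3.087, 0.0]
ft_force: [-0.1, -0.6, -0.2]
grip_width: 1.006
grip_force: 0.0
```

Emit:
arm_command(motion=[[87,0,2,25,0],[87,0,2,60,0],[87,0,2,95,0],[87,0,2,120,0],[87,0,2,135,0]])

```text
time: 3.02
position: [0.5071, -0.1862, 0.0179]
tool_rot: [-0.559, -3.086, 0.0]
ft_force: [0.1, 0.2, 0.1]
grip_width: 0.996
grip_force: 0.0
```

Emit:
arm_command(motion=[[30,0,0,0,0],[30,0,0,0,0],[30,0,0,0,0],[30,0,0,0,0],[30,0,0,0,0]], newtons=8)

```text
time: 3.43
position: [0.5108, -0.1871, 0.023]
tool_rot: [0.559, 3.089, 0.001]
ft_force: [0.5, 0.8, 0.6]
grip_width: 0.706
grip_force: 0.0
```

Emit:
arm_command(motion=[[30,0,0,0,0],[30,0,0,0,0],[30,0,0,0,0]])

```text
time: 3.68
position: [0.5101, -0.187, 0.0222]
tool_rot: [0.56, 3.09, 0.0]
ft_force: [-0.1, 0.2, 3.0]
grip_width: 0.527
grip_force: 7.9
```

Emit:
arm_command(motion=[[30,-2,0,-8,0],[30,-5,0,-17,0],[30,-9,0,-25,0],[30,-16,0,-36,0],[30,-25,0,-46,0]], newtons=5)

```text
time: 4.1
position: [0.5334, -0.1958, 0.0688]
tool_rot: [0.56, 3.091, 0.001]
ft_force: [-0.1, -0.0, -2.1]
grip_width: 0.525
grip_force: 5.0
```

Emit:
arm_command(motion=[[30,-6,0,-6,0],[30,-13,0,-12,0],[30,-20,0,-17,0],[30,-28,0,-21,0],[30,-36,0,-24,0]])

```text
time: 4.52
position: [0.5675, -0.2085, 0.0919]
tool_rot: [-0.56, -3.091, -0.0]
ft_force: [1.0, -0.4, -0.3]
grip_width: 0.524
grip_force: 5.0
```

```bash
python3 - <<'E'
from h import *
a,d=grab('scene');cv2.imwrite('pics/s1.png',cv2.resize(a[60:260,140:380,::-1],None,fx=3,fy=3))
E
```

```text
(no output)
```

View pics/s1.png

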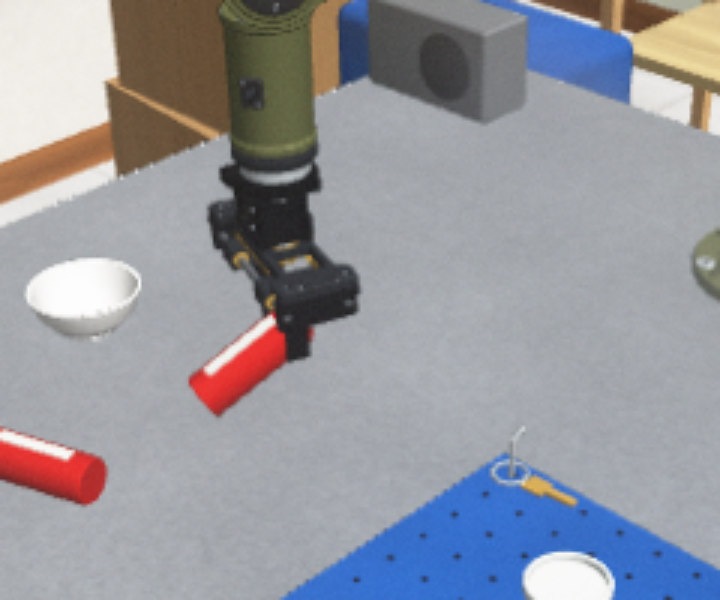

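Emit:
arm_command(motion=[[30,-6,0,-1,0],[30,-13,0,-2,0],[30,-20,0,-2,0],[30,-27,0,-3,0],[30,-34,0,-3,0]], newtons=3)

```text
time: 4.98
position: [0.5997, -0.2207, 0.0952]
tool_rot: [0.56, 3.09, -0.0]
ft_force: [-1.4, -0.1, 4.7]
grip_width: 0.53
grip_force: 3.0
```

```bash
python3 - <<'E'
from h import *
a,d=grab('scene');cv2.imwrite('pics/s2.png',cv2.resize(a[100:240,140:320,::-1],None,fx=3,fy=3))
E
```

```text
(no output)
```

View pics/s2.png

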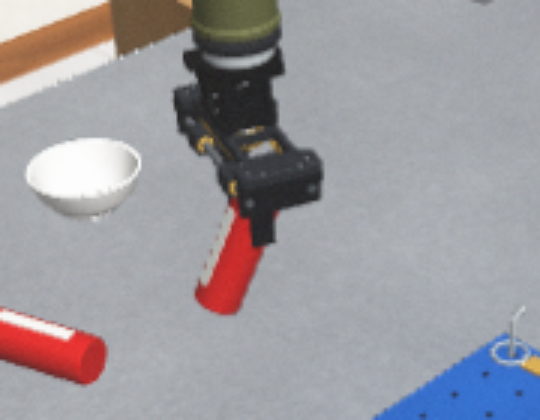

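Emit:
arm_command(motion=[[30,-6,0,-1,0],[30,-12,0,-1,0],[30,-18,0,-1,0],[30,-24,0,-1,0],[30,-30,0,-1,0]])

```text
time: 5.45
position: [0.6271, -0.2309, 0.0951]
tool_rot: [-0.56, -3.091, -0.0]
ft_force: [-0.2, -0.6, -0.5]
grip_width: 0.527
grip_force: 3.0
```

```bash
python3 - <<'E'
from h import *
a,d=grab('scene');b,_=grab('top');cv2.imwrite('pics/s3.png',np.hstack([cv2.resize(x,(396,420)) for x in (a[100:220,150:263,::-1],b[160:280,300:413,::-1])]))
E
```

```text
(no output)
```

View pics/s3.png

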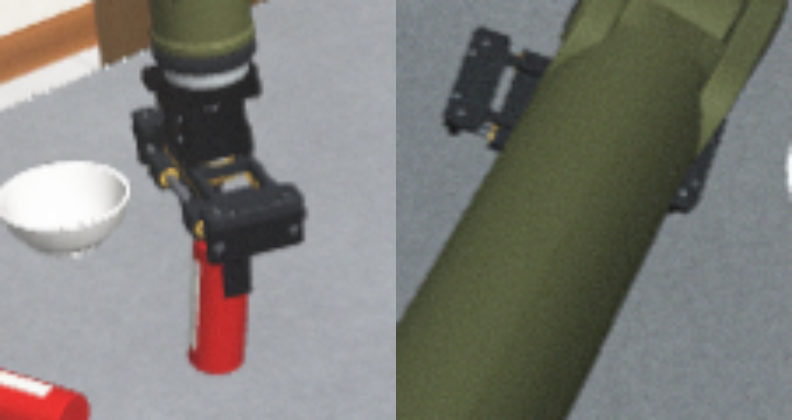

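```bash
cat > lean.py <<'E'
from meas import *
c=camera_params('scene');T=np.linalg.inv(c['extrinsics'])
def proj(P): return cv2.projectPoints(np.array(P,float),cv2.Rodrigues(T[:3,:3])[0],T[:3,3],c['intrinsics'],c['D'])[0].reshape(-1,2)
def lean(p,roi):
    im,d=get_image('scene');H,S,V=hsv(im);x0,y0,x1,y1=roi
    m=(((H<8)|(H>172))&(S>130)&(V>50))
    for y in range(y0,y1,4):
        u=np.nonzero(m[y,x0:x1])[0]+x0
        if len(u):print(y,u.min(),u.max(),end=' | ')
    for q in ([0,0],[.023*.713,-.0]):pass
    # expected silhouette edges of an upright can at p
    n=np.array([-.70,.7135])*.023
    for s in(-1,1):print('\nexp edge',s,[proj([[p[0]+s*n[0],p[1]+s*n[1],z]])[0].round(1).tolist() for z in(0.01,.06,.1)],end='')
    print()
E
python3 -c "
from lean import *
lean((.627,-.231),(170,150,245,212))
print(get_state()['position'])"
```

```text
170 205 208 | 174 207 208 | 178 207 213 | 182 207 213 | 186 207 219 | 190 207 219 | 194 206 219 | 198 206 219 | 202 204 218 | 206 209 214 | 
exp edge -1 [[207.3, 199.7], [205.8, 185.3], [204.5, 173.3]]
exp edge 1 [[223.3, 199.5], [222.1, 185.1], [221.1, 173.1]]
[ 0.62699852 -0.23086781  0.09505609]
```

Emit:
arm_command(motion=[[30,-4,0,0,0],[30,-8,0,1,0],[30,-12,0,2,0],[30,-12,0,2,0]])

```text
time: 5.93
position: [0.6386, -0.2352, 0.0934]
tool_rot: [0.56, 3.091, -0.0]
ft_force: [-0.2, 1.2, 1.2]
grip_width: 0.529
grip_force: 3.0
```

```bash
python3 -c "
from lean import *
p=get_state()['position'];print(p);lean(p,(170,150,245,212))"
```

```text
[ 0.63863654 -0.23519324  0.0933722 ]
170 200 203 | 174 201 203 | 178 203 208 | 182 203 209 | 186 204 216 | 190 204 217 | 194 204 217 | 198 205 217 | 202 203 217 | 206 205 215 | 
exp edge -1 [[203.3, 200.9], [201.6, 186.4], [200.3, 174.4]]
exp edge 1 [[219.3, 200.7], [218.0, 186.2], [216.9, 174.2]]
```

Emit:
arm_command(motion=[[60,0,0,0,0],[70,0,0,0,0],[80,0,0,0,0],[80,0,0,0,0],[80,0,0,0,0]])

```text
time: 6.4
position: [0.6379, -0.2349, 0.0936]
tool_rot: [0.56, 3.091, 0.0]
ft_force: [-0.6, -0.1, 0.6]
grip_width: 0.822
grip_force: 0.0
```

Emit:
arm_command(motion=[[80,0,0,0,0],[80,0,0,0,0],[80,0,0,0,0],[80,0,0,0,0]])

```text
time: 6.73
position: [0.6379, -0.235, 0.0936]
tool_rot: [0.56, 3.091, 0.0]
ft_force: [-0.2, 1.3, 0.5]
grip_width: 0.914
grip_force: 0.0
```

```bash
python3 - <<'E'
from lean import *
p=get_state()['position'];print(p);lean(p,(170,150,245,212))
a,d=grab('scene');cv2.imwrite('pics/s4.png',cv2.resize(a[120:220,150:270,::-1],None,fx=5,fy=5))
E
```

```text
[ 0.63794385 -0.23496405  0.09357382]
170 200 201 | 174 200 204 | 178 202 210 | 182 203 211 | 186 203 211 | 190 203 216 | 194 204 217 | 198 204 217 | 202 203 217 | 206 205 215 | 
exp edge -1 [[203.5, 200.8], [201.9, 186.3], [200.5, 174.3]]
exp edge 1 [[219.5, 200.6], [218.2, 186.1], [217.1, 174.1]]
```

View pics/s4.png

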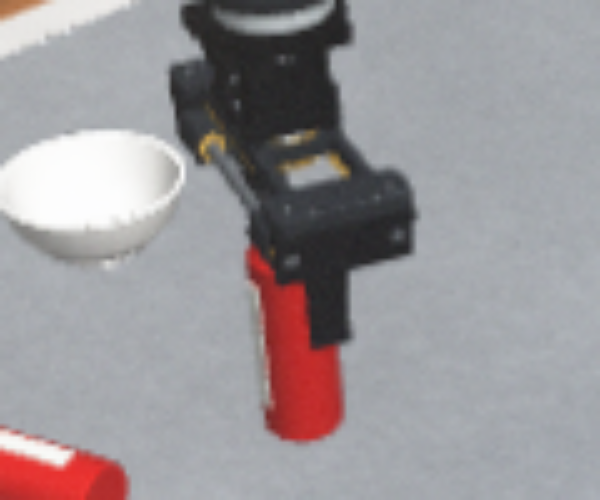

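Emit:
arm_command(motion=[[87,0,0,-10,0],[87,0,0,-30,0],[87,0,0,-60,0],[87,0,0,-90,0],[87,0,0,-110,0]])

```text
time: 7.25
position: [0.6387, -0.2358, 0.2076]
tool_rot: [0.56, 3.087, -0.001]
ft_force: [-0.1, 0.1, -0.2]
grip_width: 0.998
grip_force: 0.0
```

```bash
python3 - <<'E'
from lean import *
p=get_state()['position'];print(p);lean(p,(170,140,245,212))
a,d=grab('scene');cv2.imwrite('pics/s5.png',cv2.resize(a[110:220,150:270,::-1],None,fx=5,fy=5))
E
```

```text
[ 0.63870241 -0.23575482  0.20758216]
168 212 214 | 172 200 215 | 176 201 215 | 180 202 215 | 184 203 216 | 188 203 216 | 192 204 217 | 196 204 217 | 200 205 217 | 204 204 217 | 
exp edge -1 [[203.1, 200.8], [201.5, 186.3], [200.2, 174.3]]
exp edge 1 [[219.1, 200.6], [217.8, 186.1], [216.7, 174.1]]
```

View pics/s5.png

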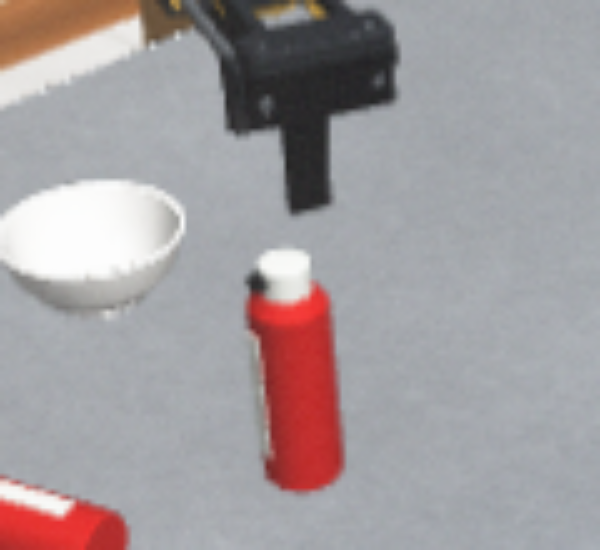

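Emit:
arm_command(motion=[[87,-1,0,20,0],[87,-2,0,50,0],[87,-2,0,80,0],[87,-2,0,102,0],[87,-2,0,112,0]])

```text
time: 7.77
position: [0.6374, -0.2344, 0.0873]
tool_rot: [-0.559, -3.085, -0.001]
ft_force: [-0.1, 0.8, 0.0]
grip_width: 0.999
grip_force: 0.0
```

Emit:
arm_command(motion=[[30,0,0,0,0],[30,0,0,0,0],[30,0,0,0,0],[30,0,0,0,0],[30,0,0,0,0]], newtons=20)

```text
time: 8.18
position: [0.6407, -0.2361, 0.0933]
tool_rot: [0.56, 3.089, -0.0]
ft_force: [0.6, 0.2, 0.1]
grip_width: 0.704
grip_force: 0.0
```

Emit:
arm_command(motion=[[30,0,0,0,0],[30,0,0,0,0],[30,0,0,0,0],[30,0,0,0,0]])

```text
time: 8.52
position: [0.6401, -0.2358, 0.0922]
tool_rot: [0.56, 3.09, 0.0]
ft_force: [-0.2, -0.8, 2.1]
grip_width: 0.522
grip_force: 20.0
```

Emit:
arm_command(motion=[[30,0,0,-5,0],[30,0,0,-20,0],[30,0,0,-45,0],[30,0,0,-65,0],[30,0,0,-80,0]])

```text
time: 8.93
position: [0.6404, -0.2363, 0.1747]
tool_rot: [0.56, 3.089, -0.001]
ft_force: [0.6, -0.7, -0.2]
grip_width: 0.524
grip_force: 20.0
```

Emit:
arm_command(motion=[[30,4,8,0,0],[30,14,28,0,0],[30,28,56,0,0],[30,44,88,0,0],[30,60,120,0,0]])

```text
time: 9.35
position: [0.6247, -0.1006, 0.1709]
tool_rot: [-0.562, -3.09, -0.0]
ft_force: [0.3, 0.2, -1.5]
grip_width: 0.523
grip_force: 20.0
```

Emit:
arm_command(motion=[[30,16,32,0,0],[30,31,62,0,0],[30,44,88,0,0],[30,54,108,0,0],[30,60,120,0,0]])

```text
time: 9.77
position: [0.6105, 0.0362, 0.1709]
tool_rot: [-0.552, -3.091, -0.003]
ft_force: [0.3, 1.3, -1.2]
grip_width: 0.526
grip_force: 20.0
```

Emit:
arm_command(motion=[[30,10,20,0,-2],[30,24,48,0,-6],[30,40,80,0,-11],[30,53,106,0,-16],[30,59,118,0,-20]])

```text
time: 10.18
position: [0.5963, 0.1679, 0.171]
tool_rot: [-0.0, -3.14, -0.004]
ft_force: [0.1, 0.2, -1.0]
grip_width: 0.521
grip_force: 20.0
```

Emit:
arm_command(motion=[[30,0,0,0,-5],[30,0,0,0,-10],[30,0,0,0,-15],[30,0,0,0,-18],[30,0,0,0,-20]])

```text
time: 10.6
position: [0.5975, 0.1615, 0.1711]
tool_rot: [0.533, -3.095, 0.001]
ft_force: [-0.2, -0.8, -0.9]
grip_width: 0.525
grip_force: 20.0
```

```bash
python3 - <<'E'
from lean import *
s=get_state();p=s['position'];print(p,s['tool_rot'],s['ft_force'])
P=[[.598,.163,.016],[p[0],p[1],p[2]-.092],[p[0],p[1],p[2]+.022]];print(proj(P))
a,d=grab('scene');cv2.imwrite('pics/s6.png',cv2.resize(a[150:310,240:430,::-1],None,fx=3.5,fy=3.5))
lean(p,(290,190,375,275))
E
```

```text
[0.5975354  0.16154103 0.1711316 ] [ 5.33215424e-01 -3.09526162e+00  1.00721670e-03] [-0.24173446 -0.77357964 -0.94218186]
[[328.74710376 256.36590579]
 [329.88280298 236.17771836]
 [332.76367899 197.02954341]]
194 325 326 | 198 323 342 | 202 323 342 | 206 323 341 | 210 323 341 | 214 323 340 | 218 322 340 | 222 322 340 | 226 322 340 | 230 322 339 | 234 322 339 | 238 323 338 | 
exp edge -1 [[319.0, 257.9], [319.9, 242.4], [320.6, 229.5]]
exp edge 1 [[337.6, 257.7], [339.0, 242.2], [340.1, 229.2]]
```

View pics/s6.png

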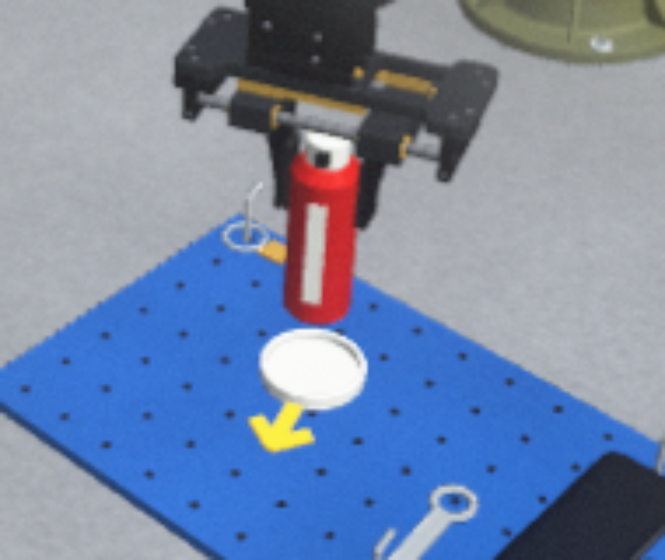

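```bash
python3 - <<'E'
from lean import *
a,d=grab('scene');p=get_state()['position'];H,S,V=hsv(a)
print('tip-heading',[np.degrees(np.arctan2(*(pts('scene',[[318.6,279.1]],.0125)[0]-c)[1::-1])).round(1) for c in(np.array([.598,.1625,0]),pts('scene',[[329.4,255.1]],.022)[0])])
m=((H<8)|(H>172))&(S>130)&(V>50)
r=[]
for y in range(212,236,2):
    u=np.nonzero(m[y,310:355])[0]+310;w=[x for x in range(u.min(),u.max()) if not m[y,x]]
    r.append(((u.min()+u.max())/2,np.mean(w),u.max()-u.min()+1))
r=np.array(r);print(r.mean(0))
f=(r[:,1]-r[:,0])/(r[:,2]/2);print('stripe heading',36.3+np.degrees(np.arcsin(f.mean())))
tray('scene',a,(305,238,352,288))
E
```

```text
tip-heading [np.float64(22.6), np.float64(21.0)]
[331.125      329.125       18.58333333]
stripe heading 23.875323562481526
scene tray ell [0.5992 0.1641] circ [599.  165.1] 43.7 arrow n 129 [0.6535 0.1811] dir pca 24.8 radial 17.4 0.057
```

Emit:
arm_command(motion=[[30,0,1,8,0],[30,0,1,22,0],[30,0,1,36,0],[30,0,1,48,0],[30,0,1,55,0]])

```text
time: 11.17
position: [0.5963, 0.163, 0.1143]
tool_rot: [0.53, -3.094, 0.001]
ft_force: [-0.2, -0.6, -1.8]
grip_width: 0.522
grip_force: 20.0
```

Emit:
arm_command(motion=[[30,0,0,2,0],[30,0,0,4,0],[30,0,0,5,0],[30,0,0,6,0],[30,0,0,6,0]])

```text
time: 11.58
position: [0.5978, 0.1634, 0.1111]
tool_rot: [-0.531, 3.095, 0.0]
ft_force: [-1.0, 0.1, -0.2]
grip_width: 0.52
grip_force: 20.0
```

```bash
python3 - <<'E'
from lean import *
s=get_state();p=s['position'];print(p,s['ft_force'])
lean(p,(290,200,375,275))
a,d=grab('scene');cv2.imwrite('pics/s7.png',cv2.resize(a[170:300,260:400,::-1],None,fx=4,fy=4))
E
```

```text
[0.59783038 0.16340404 0.11105719] [-1.03464257  0.06699323 -0.22947589]
216 323 339 | 220 322 340 | 224 322 340 | 228 322 340 | 232 322 339 | 236 322 339 | 240 322 339 | 244 321 338 | 248 321 338 | 252 321 338 | 256 321 337 | 260 325 335 | 
exp edge -1 [[319.5, 258.3], [320.4, 242.8], [321.2, 229.9]]
exp edge 1 [[338.1, 258.1], [339.5, 242.6], [340.7, 229.6]]
```

View pics/s7.png

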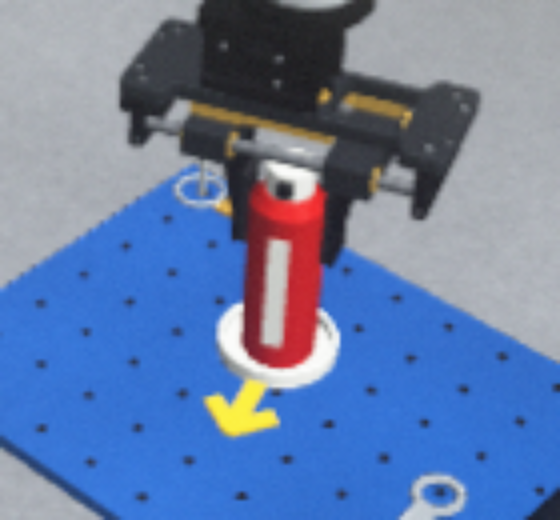

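Emit:
arm_command(motion=[[30,0,0,1,0],[30,0,0,2,0],[30,0,0,3,0],[30,0,0,3,0],[30,0,0,3,0]])

```text
time: 12.1
position: [0.5977, 0.1634, 0.1081]
tool_rot: [-0.531, 3.096, 0.001]
ft_force: [-0.4, -0.3, 4.3]
grip_width: 0.523
grip_force: 20.0
```

Emit:
arm_command(motion=[[50,0,0,0,0],[56,0,0,0,0],[70,0,0,0,0],[87,0,0,0,0],[87,0,0,0,0]])

```text
time: 12.52
position: [0.5974, 0.1633, 0.1074]
tool_rot: [0.531, -3.096, 0.0]
ft_force: [-0.3, -0.7, 0.8]
grip_width: 0.786
grip_force: 0.0
```

Emit:
arm_command(motion=[[87,0,0,0,0],[87,0,0,0,0],[87,0,0,0,0],[87,0,0,0,0],[87,0,0,0,0]])

```text
time: 12.93
position: [0.5975, 0.1633, 0.1076]
tool_rot: [-0.531, 3.096, 0.0]
ft_force: [0.3, 0.5, 0.7]
grip_width: 0.993
grip_force: 0.0
```

Emit:
arm_command(motion=[[87,0,0,-5,0],[87,0,0,-25,0],[87,0,0,-55,0],[87,0,0,-85,0],[87,0,0,-110,0]])

```text
time: 13.35
position: [0.5978, 0.1632, 0.2201]
tool_rot: [-0.53, 3.095, 0.0]
ft_force: [0.1, -0.6, 0.4]
grip_width: 0.999
grip_force: 0.0
```

Emit:
arm_command(motion=[[87,0,0,-20,0],[87,0,0,-30,0],[87,0,0,-30,0],[87,0,0,-30,0]])

```text
time: 13.68
position: [0.5974, 0.1632, 0.2473]
tool_rot: [-0.531, 3.096, 0.0]
ft_force: [0.5, -0.6, -0.4]
grip_width: 1.001
grip_force: 0.0
```

```bash
python3 - <<'E'
from lean import *
s=get_state();print(s['position'],s['ft_force'])
lean((.598,.1634),(290,195,375,275))
a,d=grab('scene');cv2.imwrite('pics/s8.png',cv2.resize(a[170:350,240:440,::-1],None,fx=3.3,fy=3.3))
E
```

```text
[0.59735412 0.16324669 0.24727496] [ 0.46396493 -0.60527676 -0.41116463]
219 323 340 | 223 323 341 | 227 323 340 | 231 322 340 | 235 322 339 | 239 322 339 | 243 322 338 | 247 321 338 | 251 321 338 | 255 321 337 | 259 322 336 | 
exp edge -1 [[319.4, 258.4], [320.3, 242.9], [321.1, 229.9]]
exp edge 1 [[338.1, 258.1], [339.5, 242.6], [340.6, 229.7]]
```

View pics/s8.png

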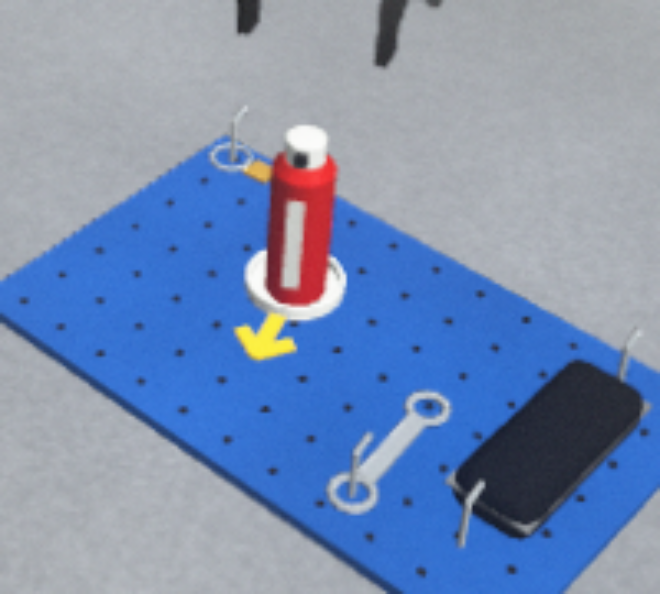

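The picture shows the can standing upright inside the tray rim (about pixel 330,250). Its stripe and nozzle face the arrow's way, the gripper is clear, and the other objects have not moved.

```bash
python3 -c "from bench import *;print(close_job())"
```

```text
the job is handed in; nothing more can be done
None
```

The can was stood upright on the chest top and let go, then set upright in the tray, nozzle along the arrow to within a few degrees by my measurements, and released; the job is handed in, but no verdict was shown.

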